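# Load a square bar into the drilling jig, up to its stop

### The job

Take the square bar from the stock on the bench, lay it on the drilling jig's support rail and slide it lengthwise into the jig's slot until it comes up against the stop hidden inside. Leave it there, fully home and lying in the slot, and leave the wide flat bar alone.

Things in the scene. Friction and masses are not known exactly. Their poses are not given: they have to be found in the camera images.
- bar_center (a point): Square bar of bare aluminium, 25 x 25 mm in section and 200 mm long, about 0.34 kg, lying loose on the bench. This point is its centre (12.5 mm above its underside); its x axis runs along its length, z up. Both ends are alike; either may go in first.
- jig: Grey fixed block with a steel cover (sizes in mm): 110 long, 58 wide, 64 high. Origin: on the bench below the middle of the slot's mouth; x points into the slot, away from the robot; z up. Slot 34 wide, 34 high, floor 20 above the bench; cheeks 18 long flare the mouth to 55. In front, a dark rail 20 wide, level with the slot floor, runs to x = -115 (carries the bar); bare bench beside it.
- stop: Steel stop block hidden in the slot, on a rod that leaves the jig's back and ends in a round knob (130 mm from face to knob end). Locked at a different depth each time: its face is 40 to 70 mm inside the mouth. Origin: centre of the face that the bar's end meets, 37 mm above the bench; axes parallel to the jig's. The seated bar's centre is 100 mm before this face.
- flat_center (a point): Wide flat aluminium bar, 200 x 60 x 10 mm, loose on the bench; too wide for the slot; to be left alone. This point is its centre, 5 mm above its underside; x along its length. Square bar, flat bar and a 180 mm length of 40 mm angle section lie side by side in any order, about 115 mm apart.
There are look-alikes about, which are no part of the job. Leave any red look-alike of the part that bears bar_center alone.

How it is judged:
At the end, for the whole second after the job is handed in: The square bar lies in the jig's slot and on its rail, its inner end within 10 mm of the stop's face, its centre within 15 mm of the slot's line and at slot height (15 mm below to 10 mm above the stop's centre), parallel to the slot within 0.2 rad, and at rest (x of bar_center in the frame of stop between -0.11 and -0.09 m and y of bar_center in the frame of stop between -0.015 and 0.015 m and z of bar_center in the frame of stop between -0.015 and 0.01 m and angle between the x axis of bar_center and the x axis of jig, either way round below 0.2 rad and linear speed of bar below 0.02 m/s); the robot touches nothing.
It fails at once if the wide flat bar is moved more than 40 mm (distance of flat_center from where it was at the start of the episode above 0.04 m).
It also fails if it takes over 48 s, if anything falls off the work surface, if the arm or the gripper's body presses on something with over 40 N, if the wrist force passes 120 N, or if a joint passes its speed limit or range.

### The arm

A 7-joint arm with a two-finger parallel gripper is mounted at the origin on the work surface. World frame = base frame: x ahead of the robot, y to its left, z up, the work surface at z = 0. Lengths are in m, angles in rad, forces in N, time in s.
With the tool pointing down it reaches from about 0.35 to 0.9 m from the base axis. Payload 8.1 kg.
Tool frame: the origin (TCP) lies midway between the tips of the shut fingers; the grasp point (between the pads) lies arm.grasp_offset behind it (arm.grasp_offset is the distance from the TCP to the grasp point, in m); z points along the fingers, y is the line along which they close (so a half turn about z gives the same grasp; the last joint's range is limited). The gripper opens to 92 mm and grips with 3 to 60 N. Pads are 19 mm wide; open, the fingers measure 130 mm over their backs; the gripper's body (75 mm by 190 mm) begins 47 mm behind the grasp point.
Start: joints at [-1.21, 0.434, 0.025, 1.573, -0.012, 1.134, -0.075], TCP at [0.28, 0.559, 0.227] pointing down, gripper open.
Joint ranges: [-2.62, 2.62], [-0.44, 2.09], [-1.27, 1.32], [0.08, 2.57], [-1.32, 4.46], [0.12, 2], [-2.74, 2.74]. Speed limits (rad/s): [2.22, 2.22, 3.01, 3.01, 3.14, 3.14, 3.14].

### API

Orientations are given as a rotation vector (axis times angle).
In Python, from cell import observe, imaging, arm gives the robot as it stands.
- The arm moves only by the tool apply_moves, never from a script. Its argument "commands" is a list of rows, each a list of 5 numbers: the opening in per cent of the stroke, from 0 (shut) to 100 (fully open), then the shift along the world's x, y, z in units of 0.06 m (1.0 is 0.06 m), then the turn about the world's z in units of 0.5 rad (1.0 is 0.5 rad). A call has 1 to 12 rows; each row shifts and turns the commanded pose from where the row before left it; what a row does not reach is not made up. A row lasts 1/8 s, in which the tool goes at most 62.5 mm and 10.7 degrees, less where a joint would pass 70% of its speed; a pose out of reach is approached as far as the arm can. A call with a number of a shift or a turn outside -1 to 1 is refused whole. A call with a gripper value outside its range is refused whole. The fingers move at their own pace and stop on an object; "newtons" is the grip in N (left out, the last holds). Time passes only in rows, so rows that do not move let the fingers close. It gives the time, the measured TCP pose, the force, the opening and the grip force at its end, in the units of the state.
- observe(): the state, without advancing time (a new reading comes with each control period).
- imaging.get_image(name): name is "scene" or "top"; returns (picture, depth): 480x640x3 uint8, red, green, blue; 480x640 float32, m along the optical axis (not along the pixel's ray), 0 where there is no reading.
- imaging.camera_params(name): a dict with "camera_matrix" (3x3 intrinsics, pixels), "origin" and "rotation" of the camera in the world. Camera axes: x right, y up, looking along -z (the intrinsics and any distortion apply to the point x, -y, -z); pixel columns grow to the right and rows downward; lengths in m; the calibration is good to about 2 mm. A picture is of the moment at which its call begins. camera_params takes no time and is no camera call.
- arm.sign_off(): hands the job in; it is judged then, once.
The state is a dict: "clock": time; "joints": joint angles; "dq": joint speeds; "joint_efforts": joint torques, N m; "position": TCP position; "ee_rot": TCP orientation; "force": force on the tool from outside, world axes, zero at the start; "ft_torque": the same for the moment, N m; "width": opening from 0.0 (shut) to 1.0 (fully open); "gripper_force": force on a finger pad.
Only numpy, scipy, OpenCV 4.12 (cv2) and the standard library are available. Lean on these libraries where they do the work, as an engineer would, in place of code of your own. Each camera call takes 0.05 s, during which the arm holds its last target. There are 200 camera calls.

## Working session

There is one attempt and no reset: what is moved stays moved. The work goes in short steps, Python scripts to look and compute and a tool call to move; the robot and the scene stay as the last step left them, time stands still between calls to the robot, and variables do not carry over. Pictures are saved under pics/ and viewed, at most 10 in all, crops included, and the job is handed in when it is done.

Besides the shell and the picture viewer there is one more tool, called after "Emit:" as name(argument=value, ...), one argument or row to a line, values as JSON. apply_moves: Moves the arm, as the interface text tells. Its arguments: {"type":"object","properties":{"commands":{"type":"array"},"newtons":{"type":"number"}},"required":["commands"]}

```bash
mkdir -p pics
cat > h.py <<'E'
import numpy as np, cv2
from cell import observe, imaging, arm
def grab(n,f):
    p,d=imaging.get_image(n); cv2.imwrite('pics/'+f+'.png',p[:,:,::-1]); np.save('pics/'+f+'.npy',d); return p,d
def world(n,d,u,v,z=None):
    c=imaging.camera_params(n); K=np.array(c['camera_matrix']);R=np.array(c['rotation']);o=np.array(c['origin'])
    dist=c.get('distortion'); 
    xy=cv2.undistortPoints(np.array([[[u,v]]],float),K,np.array(dist,float) if dist is not None else None)[0,0]
    r=R@np.array([xy[0],-xy[1],-1.])
    if z is not None: return o+r*(z-o[2])/r[2]
    dd=d[int(v)-1:int(v)+2,int(u)-1:int(u)+2]; return o+r*np.median(dd)
E
python3 - <<'E'
from h import *
for n in('top','scene'):
    grab(n,n+'0'); print(imaging.camera_params(n))
print(observe(),arm.grasp_offset)
E
```

```text
{'camera_matrix': array([[465.40953823,   0.        , 318.77916367],
       [  0.        , 465.40953823, 239.0001511 ],
       [  0.        ,   0.        ,   1.        ]]), 'origin': array([ 0.50247801, -0.14072768,  1.1766266 ]), 'rotation': array([ 0.05043986, -0.07567144, -1.57064546])}
{'camera_matrix': array([[440.35082701,   0.        , 324.10642725],
       [  0.        , 440.35082701, 246.25715023],
       [  0.        ,   0.        ,   1.        ]]), 'origin': array([0.88458878, 0.46355276, 0.59127427]), 'rotation': array([0.30840066, 1.1989655 , 2.44096571])}
{'clock': 0.1, 'joints': array([-1.20961761,  0.43512837,  0.02497918,  1.57400075, -0.01159015,
        1.13396575, -0.07510174]), 'dq': array([ 0.00043291, -0.00155641,  0.0002927 , -0.00092886, -0.00083306,
        0.00078718, -0.00116424]), 'joint_efforts': array([ 3.52678246e-03, -6.69128251e+01,  9.87929665e-01, -3.15147436e+01,
       -6.05868339e-02,  3.72576539e-02,  3.35750065e-05]), 'position': array([0.27943581, 0.55855785, 0.22604107]), 'ee_rot': array([-7.22059280e-01, -3.05730371e+00,  2.11346411e-03]), 'force': array([ 0.12696525, -0.56483001, -0.43978668]), 'ft_torque': array([-0.01336348, -0.01591954, -0.03385   ]), 'gripper_force': 0.0, 'width': 0.9967950620870131} 0.0188
```

View pics/top0.png

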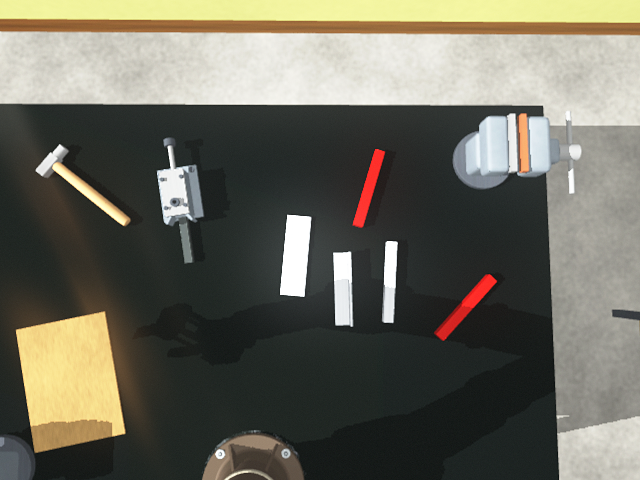

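View pics/scene0.png

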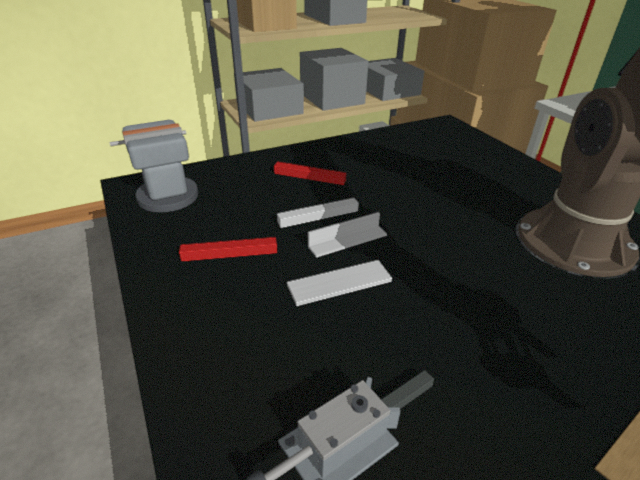

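The top view shows these candidates: the bare square bar at (390,282), angle section at (343,289), flat bar at (296,256), and red look-alikes at (369,188) and (466,307). By the description I choose (390,282). The jig is at (180,195), with its rail at (187,242). I'll check both in one close crop.

```bash
sed -i "s/R=np.array(c\['rotation'\])/R=cv2.Rodrigues(np.array(c['rotation']))[0]/" h.py
python3 - <<'E'
from h import *
a=cv2.imread('pics/top0.png')
l=cv2.resize(a[130:270,140:220],None,fx=4,fy=4,interpolation=cv2.INTER_CUBIC)
r=cv2.resize(a[225:365,325:425],None,fx=4,fy=4,interpolation=cv2.INTER_CUBIC)
cv2.imwrite('pics/crop0.png',np.hstack([l,r]))
E
```

```text
(no output)
```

View pics/crop0.png

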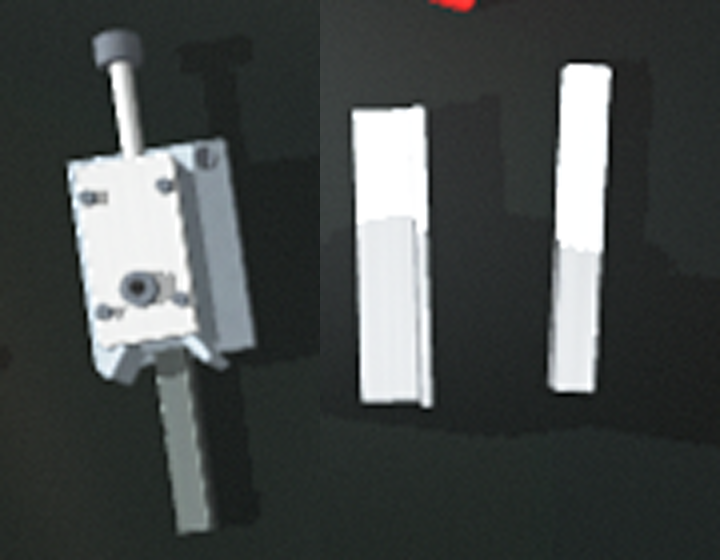

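The crop shows a solid square bar on the right, with its top face from (387,241) to (393,323) in the full image. The angle section shows its upright leg. The jig rail's near end is at about (189,262), its mouth at (183,221), and the knob end at (169,139).

Run:
```python
from h import *
d=np.load('pics/top0.npy')
L=lambda x,y:(140+x/4-.4,130+y/4-.4); Rr=lambda x,y:(325+(x-320)/4-.4,225+y/4-.4)
def W(p,z): return world('top',d,*p,z=z)
for nm,p,z in [('barTL',Rr(563,65),.025),('barTR',Rr(611,67),.025),('barBR',Rr(596,392),.025),('barBL',Rr(553,391),.025),
 ('railL',L(178,531),.02),('railR',L(213,528),.02),('mL',L(158,378),.02),('mR',L(190,374),.02),('covBL',L(68,160),.064),('covBR',L(172,152),.064),('covFL',L(84,352),.064),('covFR',L(197,338),.064),('knob',L(118,33),.037+.005)]:
    print(nm,W(p,z).round(4), world('top',d,*p).round(4))
```

```text
barTL [ 0.5905 -0.3249  0.025 ] [ 5.924e-01 -3.290e-01 -3.000e-04]
barTR [ 0.5892 -0.3548  0.025 ] [ 5.911e-01 -3.595e-01  2.000e-04]
barBR [ 0.3893 -0.3426  0.025 ] [ 3.869e-01 -3.470e-01  1.000e-04]
barBL [ 0.39   -0.3162  0.025 ] [ 0.3877 -0.3197  0.0018]
railL [0.5377 0.1737 0.02  ] [0.5377 0.1742 0.018 ]
railR [0.5395 0.1522 0.02  ] [0.5395 0.1525 0.0188]
mL [0.6328 0.1881 0.02  ] [0.6329 0.1885 0.0186]
mR [0.6353 0.1684 0.02  ] [0.636  0.1699 0.0142]
covBL [0.7601 0.2327 0.064 ] [0.7747 0.2538 0.0009]
covBR [0.7652 0.1703 0.064 ] [0.779  0.1867 0.0053]
covFL [0.6435 0.2201 0.064 ] [ 0.6517  0.2412 -0.0011]
covFR [0.652  0.1529 0.064 ] [0.6532 0.1554 0.0544]
knob [0.8451 0.2114 0.042 ] [0.8572 0.2237 0.0021]
```

Bar centre is about (0.490, -0.335) with yaw -0.052. The jig mouth is about (0.652, 0.181) with yaw 0.155, and the stop is roughly 65 mm deep. I plan to grip 35 mm behind the bar's centre.

Emit:
apply_moves(
  commands=[
    [100, 0.24, -0.8, 0, 0.07],
    [100, 0.24, -0.8, 0, 0.07],
    [100, 0.24, -0.8, 0, 0.07],
    [100, 0.24, -0.8, 0, 0.07],
    [100, 0.24, -0.8, 0, 0.07],
    [100, 0.24, -0.8, 0, 0.07],
    [100, 0.24, -0.8, 0, 0.07],
    [100, 0.24, -0.8, 0, 0.07],
    [100, 0.24, -0.8, 0, 0.07],
    [100, 0.24, -0.8, 0, 0.07],
    [100, 0.24, -0.8, 0, 0.07],
    [100, 0.24, -0.8, 0, 0.07],
  ],
)

```text
clock: 1.6
position: [0.4525, -0.0185, 0.2267]
ee_rot: [-0.067, -3.141, -0.0]
force: [0.9, -0.1, -0.4]
width: 0.999
gripper_force: 0.0
```

Emit:
apply_moves(
  commands=[
    [100, 0, -0.8, 0, -0.02],
    [100, 0, -0.8, 0, 0],
    [100, 0.02, -0.8, 0, 0],
    [100, 0, -0.8, -0.3, 0],
    [100, 0, -0.8, -0.4, 0],
    [100, 0, -0.8, -0.5, 0],
    [100, 0, -0.42, -0.5, 0],
    [100, 0, 0, -0.4, 0],
    [100, 0, 0, 0, 0],
    [100, 0, 0, 0, 0],
  ],
)

```text
clock: 2.85
position: [0.454, -0.3301, 0.1015]
ee_rot: [0.084, 3.14, -0.0]
force: [0.6, 0.6, -0.7]
width: 0.998
gripper_force: 0.0
```

Run:
```python
from h import *
grab('top','t1');grab('scene','s1')
a=cv2.imread('pics/t1.png')[200:360,270:470];b=cv2.imread('pics/s1.png')[130:310,230:430]
cv2.imwrite('pics/c1.png',np.hstack([cv2.resize(a,(400,320)),cv2.resize(b,(356,320))]))
print(observe()['position'],observe()['ee_rot'],observe()['joints'])
```

```text
[ 0.45440756 -0.33019879  0.10193169] [ 8.34846513e-02  3.13872928e+00 -9.07810465e-04] [ 0.22107615  0.4909258   0.43530842  1.89954323 -0.27911028  0.80860531
  2.32291002]
```

View pics/c1.png

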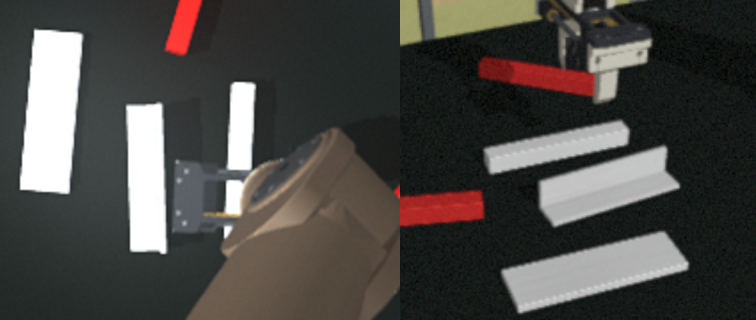

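The gripper sits squarely over the near half of the bar. In the crop the bar is at about (240,150), and the angle section is clear of the fingers. Descending and gripping.

Emit:
apply_moves(
  newtons=55,
  commands=[
    [75, 0, -0.05, -0.4, 0],
    [75, 0, 0, -0.5, 0],
    [75, 0, 0, -0.4, 0],
    [75, 0, 0, -0.2, 0],
    [75, 0, 0, -0.06, 0],
    [75, 0, 0, 0, 0],
    [0, 0, 0, 0, 0],
    [0, 0, 0, 0, 0],
    [0, 0, 0, 0, 0],
    [0, 0, 0, 0, 0],
    [0, 0, 0, 0, 0],
    [0, 0, 0, 0, 0],
  ],
)

```text
clock: 4.45
position: [0.4537, -0.3333, 0.0072]
ee_rot: [0.085, 3.14, -0.0]
force: [0.7, -0.4, 1.0]
width: 0.273
gripper_force: 55.0
```

Emit:
apply_moves(
  commands=[
    [0, 0, 0, 0.3, 0],
    [0, 0, 0, 0.5, 0],
    [0, 0, 0, 0.6, 0],
    [0, 0, 0, 0.6, 0],
    [0, 0, 0.3, 0, 0],
    [0, 0, 0.6, 0, 0.05],
    [0, 0, 0.7, 0, 0.05],
    [0, 0.1, 0.7, 0, 0.05],
    [0, 0.1, 0.7, 0, 0.05],
    [0, 0.1, 0.7, 0, 0.05],
    [0, 0.1, 0.7, 0, 0.05],
    [0, 0.1, 0.7, 0, 0.05],
  ],
)

```text
clock: 5.95
position: [0.4824, -0.0251, 0.1267]
ee_rot: [0.192, -3.134, -0.001]
force: [0.9, 0.3, -2.8]
width: 0.268
gripper_force: 55.0
```

Emit:
apply_moves(
  commands=[
    [0, 0.08, 0.7, 0, 0.07],
    [0, 0, 0.7, 0, 0],
    [0, 0, 0.7, 0, 0],
    [0, 0, 0.5, 0, 0],
    [0, 0, 0.34, 0, 0],
    [0, 0, 0.1, -0.3, 0],
    [0, 0, 0, -0.3, 0],
    [0, 0, 0, -0.2, 0],
    [0, 0, 0, 0, 0],
    [0, 0, 0, 0, 0],
  ],
)

```text
clock: 7.2
position: [0.4886, 0.1551, 0.0795]
ee_rot: [-0.245, 3.132, 0.0]
force: [0.4, 0.2, -1.8]
width: 0.266
gripper_force: 55.0
```

Run:
```python
from h import *
grab('top','t2');grab('scene','s2')
a=cv2.imread('pics/t2.png')[140:320,130:270];b=cv2.imread('pics/s2.png')[280:480,220:540]
cv2.imwrite('pics/c2.png',np.hstack([cv2.resize(a,(342,440)),cv2.resize(b,(448,280)) if 0 else cv2.copyMakeBorder(cv2.resize(b,(448,280)),0,160,0,0,0)]))
o=observe();print(o['position'],o['ee_rot'],o['width'],o['force'])
```

```text
[0.48879775 0.15523639 0.07972917] [-2.44632261e-01  3.13112228e+00  6.31060140e-04] 0.2644680602086304 [-0.33341898  0.16949183 -1.92906248]
```

View pics/c2.png

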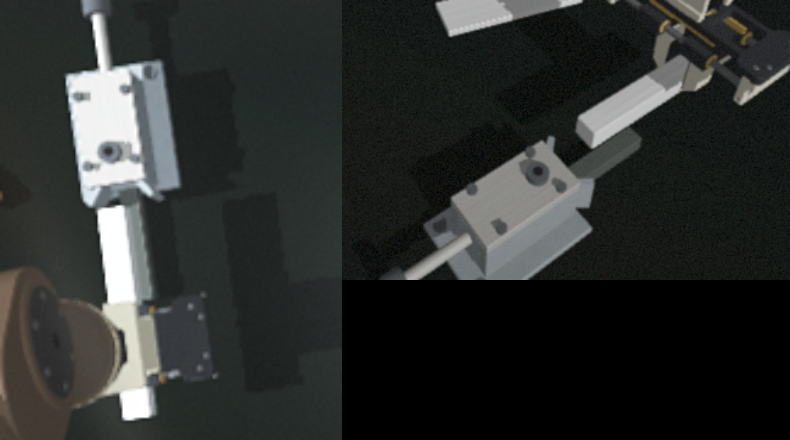

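The bar is held level and parallel to the rail, with its nose just short of the mouth. Both views agree. I'll lower to just above the rail and ease the nose in.

Emit:
apply_moves(
  commands=[
    [0, 0, 0, -0.3, 0],
    [0, 0, 0, -0.3, 0],
    [0, 0, 0, -0.15, 0],
    [0, 0, 0, -0.06, 0],
    [0, 0, 0, 0, 0],
    [0, 0, 0, 0, 0],
  ],
)

```text
clock: 8.05
position: [0.4888, 0.1553, 0.031]
ee_rot: [-0.245, 3.131, 0.001]
force: [-0.9, 0.9, -2.5]
width: 0.266
gripper_force: 55.0
```

Emit:
apply_moves(
  commands=[
    [0, 0.15, 0.023, 0, 0],
    [0, 0.15, 0.023, 0, 0],
    [0, 0.15, 0.023, 0, 0],
    [0, 0.15, 0.023, 0, 0],
    [0, 0, 0, 0, 0],
    [0, 0, 0, 0, 0],
  ],
)

```text
clock: 8.8
position: [0.524, 0.1606, 0.0304]
ee_rot: [0.245, -3.131, 0.0]
force: [0.3, -0.8, -2.1]
width: 0.267
gripper_force: 55.0
```

Run:
```python
from h import *
grab('top','t3');grab('scene','s3')
a=cv2.imread('pics/t3.png')[160:280,150:230];b=cv2.imread('pics/s3.png')[330:480,270:510]
cv2.imwrite('pics/c3.png',np.hstack([cv2.resize(a,(293,440)),cv2.copyMakeBorder(cv2.resize(b,(480,300)),0,140,0,0,0)]))
o=observe();print(o['position'],o['ee_rot'],o['width'],o['force'],o['ft_torque'])
```

```text
[0.52394436 0.16060676 0.03044626] [ 2.45039467e-01 -3.13143201e+00  5.65413116e-05] 0.26530960065416664 [ 0.09401789 -0.11578156 -2.76040125] [ 0.00309017  0.16253372 -0.01267785]
```

View pics/c3.png

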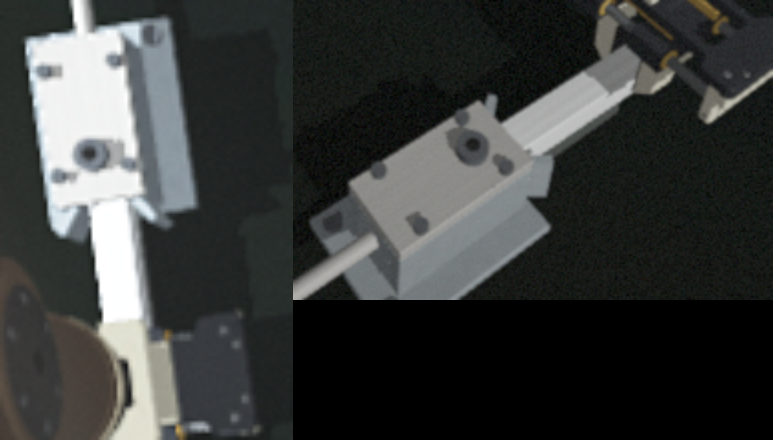

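The nose is in the mouth between the cheeks. I'll slide further in and lower onto the rail.

Emit:
apply_moves(
  commands=[
    [0, 0.12, 0.019, 0, 0],
    [0, 0.12, 0.019, 0, 0],
    [0, 0.12, 0.019, 0, 0],
    [0, 0.12, 0.019, -0.02, 0],
    [0, 0, 0, -0.02, 0],
    [0, 0, 0, 0, 0],
  ],
)

```text
clock: 9.65
position: [0.5528, 0.1651, 0.0278]
ee_rot: [0.245, -3.131, 0.0]
force: [0.5, -0.2, -3.9]
width: 0.268
gripper_force: 55.0
```

Emit:
apply_moves(
  commands=[
    [0, 0.08, 0.0125, -0.01, 0],
    [0, 0.08, 0.0125, 0, 0],
    [0, 0.08, 0.0125, 0, 0],
    [0, 0, 0, 0, 0],
  ],
)

```text
clock: 10.15
position: [0.5682, 0.1675, 0.0276]
ee_rot: [-0.245, 3.132, 0.0]
force: [-1.5, -0.3, -2.8]
width: 0.267
gripper_force: 55.0
```

Emit:
apply_moves(
  commands=[
    [0, 0.05, 0.008, 0, 0],
    [0, 0.05, 0.008, 0, 0],
    [0, 0, 0, 0, 0],
  ],
)

```text
clock: 10.52
position: [0.5739, 0.1685, 0.0276]
ee_rot: [-0.245, 3.132, 0.0]
force: [0.1, -0.1, -2.9]
width: 0.267
gripper_force: 55.0
```

Now I'll advance in small steps until the force rises.

Emit:
apply_moves(
  commands=[
    [0, 0.04, 0.006, 0, 0],
    [0, 0.04, 0.006, 0, 0],
    [0, 0, 0, 0, 0],
  ],
)

```text
clock: 10.9
position: [0.5787, 0.1692, 0.0275]
ee_rot: [-0.245, 3.132, 0.0]
force: [-0.1, 1.1, -3.4]
width: 0.271
gripper_force: 55.0
```

Emit:
apply_moves(
  commands=[
    [0, 0.04, 0.006, 0, 0],
    [0, 0.03, 0.005, 0, 0],
    [0, 0, 0, 0, 0],
  ],
)

```text
clock: 11.28
position: [0.5815, 0.1696, 0.0272]
ee_rot: [0.245, -3.13, 0.0]
force: [-4.7, -1.4, -0.4]
width: 0.267
gripper_force: 55.0
```

Emit:
apply_moves(
  commands=[
    [0, 0.03, 0.005, 0, 0],
    [0, 0.03, 0.005, 0, 0],
    [0, 0, 0, 0, 0],
  ],
)

```text
clock: 11.65
position: [0.5815, 0.1696, 0.0272]
ee_rot: [0.245, -3.123, 0.001]
force: [-18.4, -3.9, 13.9]
width: 0.271
gripper_force: 55.0
```

Firm contact comes 64 mm inside the mouth, which matches the knob-derived stop at about 65 mm. I'll relax the push, release and withdraw.

Emit:
apply_moves(
  commands=[
    [0, -0.04, -0.006, 0, 0],
    [0, 0, 0, 0, 0],
    [70, 0, 0, 0, 0],
    [70, 0, 0, 0, 0],
    [70, 0, 0, 0, 0],
    [70, 0, 0, 0, 0],
    [70, 0, 0, 0, 0],
  ],
)

```text
clock: 12.52
position: [0.584, 0.1701, 0.0276]
ee_rot: [-0.245, 3.132, 0.0]
force: [-0.6, 1.0, -0.3]
width: 0.692
gripper_force: 0.0
```

Emit:
apply_moves(
  commands=[
    [70, 0, 0, 0.2, 0],
    [70, 0, 0, 0.5, 0],
    [70, 0, 0, 0.7, 0],
    [70, 0, 0, 0.7, 0],
    [70, -0.4, -0.5, 0.5, 0],
    [70, -0.4, -0.8, 0, 0],
    [70, 0, -0.8, 0, 0],
    [70, 0, -0.8, 0, 0],
    [70, 0, -0.8, 0, 0],
    [70, 0, 0, 0, 0],
  ],
)

```text
clock: 13.78
position: [0.5355, -0.0568, 0.1847]
ee_rot: [-0.234, 3.132, -0.003]
force: [0.6, 0.0, -0.2]
width: 0.698
gripper_force: 0.0
```

Run:
```python
from h import *
grab('top','t4');grab('scene','s4')
a=cv2.imread('pics/t4.png')[130:290,140:230];b=cv2.imread('pics/s4.png')[300:480,230:510]
cv2.imwrite('pics/c4.png',np.hstack([cv2.resize(a,None,fx=3.5,fy=3.5),cv2.copyMakeBorder(cv2.resize(b,(466,300)),0,260,0,0,0)]))
o=observe();print(o['position'],o['width'],o['force'])
```

```text
[ 0.53587566 -0.05217039  0.18419609] 0.7005648955594035 [-0.01383254  0.32830479 -0.29439378]
```

View pics/c4.png

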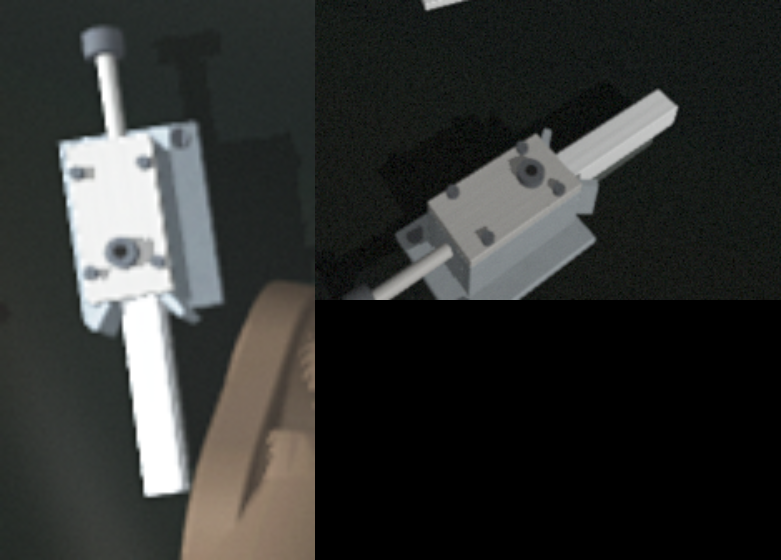

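The bar lies flat on the rail, parallel to the slot, and the knob has not moved. A quick check of the outer end at crop (167,493).

Run:
```python
from h import *
for p in [(144,496),(189,491)]:
    w=world('top',None,140+p[0]/3.5-.4,130+p[1]/3.5-.4,z=.045)-[.6522,.1807,0]
    print(w[0]*.988+w[1]*.1544, -w[0]*.1544+w[1]*.988)
```

```text
-0.136221114990052 0.014995803850990459
-0.13762034743494567 -0.016007161964846778
```

```bash
python3 -c "
from cell import arm
print(arm.sign_off())"
```

```text
the job is handed in; nothing more can be done
None
```

I slid the square bar into the jig's slot until it met the stop, about 64 mm inside the mouth, and left it lying flat on the rail with the gripper clear. I never touched the flat bar, and I handed the job in at about 14 s; the sign-off returned no verdict.

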